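Collars to the drainer rack, boiled teat up in the tongs

TASK

Set the bottle parts out to drain after boiling: stand the two loose screw collars in the two empty wells of the round drainer rack, so that every well has one collar lying flat in it. Then take the bottle tongs from the wooden rest, close them on the boiled teat in the saucer and lift it upright to at least 10 cm above the counter, over its saucer, so that it drips off; never let the robot itself touch the teat, and leave the tin, the bottle and the mug alone. Finish while holding: the teat stays up in the squeezed tongs.

Things in the scene. Friction and masses are not known exactly. Their poses are not given: they have to be found in the camera images.
- rack: fixed drainer rack: grey plastic disc, diameter 180 mm, 4 mm thick, at any yaw; origin at the centre of its underside. Three round wells, centres 56 mm from its middle and 97 mm apart: each a thin ring 52 mm inside, 57 mm outside, whose top is 10 mm above the counter. A stem 12 mm thick with an 18 mm ball rises from the middle to 59 mm
- rack_well0 (a point): centre of the floor of one well, 4 mm above the counter (the well's ring stands 6 mm above its floor); collar_c starts in this well
- rack_well1 (a point): centre of the floor of the second well (empty at the start)
- rack_well2 (a point): centre of the floor of the third well (empty at the start)
- collar_a: white plastic screw collar of a baby bottle, a ring 44 mm in outside diameter (fine ribs 0.6 mm proud), 22 mm tall, wall 3 mm, 14 g, open through the middle, standing loose on the counter; origin at the centre of its underside, z up
- collar_b: second loose collar, the same as collar_a
- collar_c: third collar, the same, already lying in a well of the rack; origin at the centre of its underside
- rest: fixed wooden spoon rest that carries the tongs: board 180 x 100 x 8 mm, long along its x, with two crossbars 16 mm wide, tops 22 mm above the counter, 70 mm either side of its middle along x; origin at the centre of its underside. The tongs' thumb grips lie about 10 mm from its middle, so under them it is open from 8 to 22 mm above the counter
- tongs: sprung stainless tongs, about 110 g, lying level across the rest. Origin on the hinge pin's axis at the rear, at the underside; x along the tongs to the tips, z up. Two arms 18 mm tall (z 0 to 18 mm) reach from the pin to cupped tips ending 205 mm ahead; a loop 26 mm long hangs behind. Balanced about 90 mm ahead of the pin. The arms move together, mirror-wise; squeezing the thumb grips closes them
- tongs_grip (a point): point midway between the two flat rubber thumb grips (each 46 mm long, 16 mm tall), 88 mm ahead of the pin, at half the arms' height (9 mm above the underside). Open, the grips measure 51 mm over their outer faces; they are parallel, 32 mm apart over the outsides, at joint 0.11. A spring pushes each grip outward with about 4 N when open, 8 N at joint 0.11
- tongs_tips (a point): point midway between the cupped tips, 188 mm ahead of the pin (100 mm ahead of tongs_grip), 9 mm above the underside. Open, the tips stand 69 mm apart at the middle of the cups and 57 mm at their rims; a cup is 34 mm long along the tongs, 18 mm tall
- tongs_left (a joint): closing angle of either arm: 0 rad fully open, 0.16 rad at the stop; each 0.01 rad brings the tips 3.8 mm and the grips 1.8 mm closer together. About 0.11 on the teat's 28 mm bulb
- saucer: loose white saucer, diameter 100 mm, rim 11 mm high, inner floor 5 mm above the counter, 0.22 kg; origin at the centre of its underside
- teat: pale green firm silicone bottle teat standing upright within 11 mm of the middle of the saucer, 50 mm tall, 15 g: flange 34 mm in diameter, 4 mm thick; bulb 28 mm in diameter from 4 to 26 mm above the underside; above it a nipple 12 mm thick. Origin at the centre of its underside, z up towards the nipple
- tin: bystander: closed formula tin, diameter 104 mm, 132 mm tall; origin at the centre of its underside
- bottle: bystander: empty glass baby bottle, diameter 58 mm, 143 mm tall; origin at the centre of its underside
- mug: bystander: blue enamel mug, diameter 76 mm, 75 mm tall; origin at the centre of its underside
Things that resemble listed ones, but are neither listed nor needed, are in the scene too. Of the things that look like the tongs, the larger one is meant. Leave any blue look-alike of the collar_b alone.

How it is judged:
On the way, in this order (a step that is already met when the one before it is completed fails the run):
1. every well of the rack has one collar lying flat in it, let go ((distance between collar_a and rack_well0 below 0.0065 m or distance between collar_a and rack_well1 below 0.0065 m or distance between collar_a and rack_well2 below 0.0065 m) and angle between each of collar_a, collar_b, collar_c's own z axis and vertical below 0.1 rad and (distance between collar_b and rack_well0 below 0.0065 m or distance between collar_b and rack_well1 below 0.0065 m or distance between collar_b and rack_well2 below 0.0065 m) and (distance between collar_c and rack_well0 below 0.0065 m or distance between collar_c and rack_well1 below 0.0065 m or distance between collar_c and rack_well2 below 0.0065 m) and contact force between the fingers and collar_a below 0.05 N and contact force between the fingers and collar_b below 0.05 N and contact force between the fingers and collar_c below 0.05 N), for 0.2 s.
2. the tongs are held in the gripper, lifted off the wooden rest (contact force between the fingers and tongs above 1 N and height (world z) of tongs_grip above 0.045 m and height (world z) of tongs_tips above 0.035 m), for 0.2 s.
At the end, for the whole second after the job is handed in: Each well has one collar flat in it (within 6.5 mm, 0.1 rad). The gripper holds the squeezed tongs (joint over 0.06) with the teat at their tips (within 40 mm), carried by nothing else, at rest, underside 90 mm or more up, within 60 mm of over the saucer centre, nipple up within 0.6 rad ((distance between collar_a and rack_well0 below 0.0065 m or distance between collar_a and rack_well1 below 0.0065 m or distance between collar_a and rack_well2 below 0.0065 m) and angle between each of collar_a, collar_b, collar_c's own z axis and vertical below 0.1 rad and (distance between collar_b and rack_well0 below 0.0065 m or distance between collar_b and rack_well1 below 0.0065 m or distance between collar_b and rack_well2 below 0.0065 m) and (distance between collar_c and rack_well0 below 0.0065 m or distance between collar_c and rack_well1 below 0.0065 m or distance between collar_c and rack_well2 below 0.0065 m) and contact force between the fingers and tongs above 1 N and contact force between tongs and teat above 0.1 N and value of joint tongs_left above 0.06 rad and distance between tongs_tips and teat below 0.04 m and height (world z) of teat above 0.09 m and angle between teat's own z axis and vertical below 0.6 rad and horizontal distance between teat and saucer below 0.06 m and contact force between each of the arm, the fingers, saucer and teat below 0.05 N and linear speed of teat below 0.03 m/s); the arm keeps its last pose, push and grip.
It fails at once if the robot touches the teat (fingers or arm) instead of the tongs (contact force between any of the fingers, the arm and teat above 0.2 N).
It fails at once if the formula tin is shifted more than 30 mm or tipped (distance of tin from where it was at the start of the episode above 0.03 m or angle between tin's own z axis and vertical above 0.3 rad).
It fails at once if the glass bottle is shifted more than 30 mm or tipped (distance of bottle from where it was at the start of the episode above 0.03 m or angle between bottle's own z axis and vertical above 0.3 rad).
It fails at once if the mug is shifted more than 30 mm or tipped (distance of mug from where it was at the start of the episode above 0.03 m or angle between mug's own z axis and vertical above 0.3 rad).
It also fails if it takes over 61 s, if anything falls off the work surface, if the arm or the gripper's body presses on something with over 40 N, if the wrist force passes 120 N, or if a joint passes its speed limit or range.

ROBOT

A 7-joint arm with a two-finger parallel gripper is mounted at the origin on the work surface. World frame = base frame: x ahead of the robot, y to its left, z up, the work surface at z = 0. Lengths are in m, angles in rad, forces in N, time in s.
With the tool pointing down it reaches from about 0.35 to 0.9 m from the base axis. Payload 19.9 kg.
Tool frame: the origin (TCP) lies between the finger pads; the fingertips stand 19 mm ahead of it and the grasp point (between the pads) is the TCP; z points along the fingers, y is the line along which they close (so a half turn about z gives the same grasp; the last joint's range is limited). The gripper opens to 94 mm and grips with 3 to 60 N. Pads are 16 mm wide; open, the fingers measure 119 mm over their backs; the gripper's body (75 mm by 177 mm) begins 78 mm behind the grasp point.
Start: joints at [-1.373, 0.417, -0.01, 1.614, 0.005, 1.111, -0.053], TCP at [0.148, 0.607, 0.224] pointing down, gripper open.
Joint ranges: [-2.81, 2.81], [-0.39, 2.02], [-1.27, 1.25], [0.06, 2.57], [-1.19, 4.33], [0.19, 2], [-2.82, 2.82]. Speed limits (rad/s): [1.89, 1.89, 2.39, 2.39, 3.01, 3.01, 3.01].

INTERFACE

Orientations are given as a 3x3 rotation matrix whose columns are the frame's x, y, z axes.
In Python, from rig import robot gives the robot as it stands. Calls block until the motion is done:
- robot.move_ptp(position, orientation): joint-space move of the TCP to a pose.
- robot.move_linear(position, velocity=0.15, frame=None, threshold=None): straight line of the TCP; frame=None keeps the orientation; velocity is the mean speed in m/s. With threshold (N) it stops when the force on the tool has changed by that much, and returns True; else False.
- robot.goto_joints(angles): joint-space move.
- robot.gripper_to(opening): finger opening in m; the grip force is fixed at half the most; returns when the fingers have stopped.
- robot.pause(seconds).
- robot.ik(position, orientation): joint angles nearest the present ones, or None.
- robot.get_state(): the state.
- robot.grab_frame(name): name is "side" or "top" or "wrist"; returns the picture (384x512x3 uint8, red, green, blue); there is no depth.
- robot.camera_info(name): a dict with "fx", "fy", "cx", "cy" (pixels), "rvec" (rotation vector, rad) and "tvec" (3), from world to camera coordinates, as OpenCV has them. Camera axes: x right, y down, z forward; pixel columns grow to the right and rows downward; lengths in m; the calibration is good to about 2 mm. A picture is of the moment at which its call begins: read the wrist's pose just before it. camera_info takes no time and is no camera call; for the wrist camera it gives the pose at the moment of the call.
A pose or a line that the arm cannot do raises robot.PlanningError and nothing moves.
- robot.sign_off(): hands the job in; it is judged then, once.
The state is a dict: "time": time; "qpos": joint angles; "joint_vel": joint speeds; "effort": joint torques, N m; "ee_pos": TCP position; "tool_rot": TCP orientation; "force": force on the tool from outside, world axes, zero at the start; "moment": the same for the moment, N m; "opening": finger opening in m; "grasp_force": force on a finger pad.
Only numpy, scipy, OpenCV 4.12 (cv2) and the standard library are available. Lean on these libraries where they do the work, as an engineer would, in place of code of your own. Each camera call takes 0.05 s, during which the arm holds its last target. There are 200 camera calls.

## Working session

There is one attempt and no reset: what is moved stays moved. The work goes in short steps, each a Python script; the robot and the scene stay as the last script left them, time stands still between calls to the robot, and variables do not carry over. Pictures are saved under pics/ and viewed, at most 10 in all, crops included, and the job is handed in when it is done.

```bash
ls; mkdir -p pics; python3 - <<'E'
from rig import robot
import cv2,numpy as np
a=robot.grab_frame("top");b=robot.grab_frame("side")
cv2.imwrite("pics/top0.png",a[:,:,::-1]);cv2.imwrite("pics/side0.png",b[:,:,::-1])
for n in("top","side","wrist"):print(n,robot.camera_info(n))
E
```

```text
pics
top {'fx': 380.4004127530428, 'fy': 380.4004127530428, 'cx': 254.86085012585514, 'cy': 194.42045285121344, 'rvec': array([ 2.13000351, -2.16035188,  0.18040947]), 'tvec': array([-0.01967603,  0.5345047 ,  1.01585807])}
side {'fx': 396.3274629611395, 'fy': 396.3274629611395, 'cx': 255.50256672204506, 'cy': 192.41271162398294, 'rvec': array([ 2.06349731, -0.88705647,  0.41567863]), 'tvec': array([-0.36713991,  0.2842891 ,  0.74803052])}
wrist {'fx': 335.3289836090212, 'fy': 335.3289836090212, 'cx': 262.893964264267, 'cy': 195.85005944360393, 'rvec': array([-2.30833805, -1.8112734 , -0.22830578]), 'tvec': array([-0.62428034, -0.02476331,  0.39033318])}
```

View pics/top0.png

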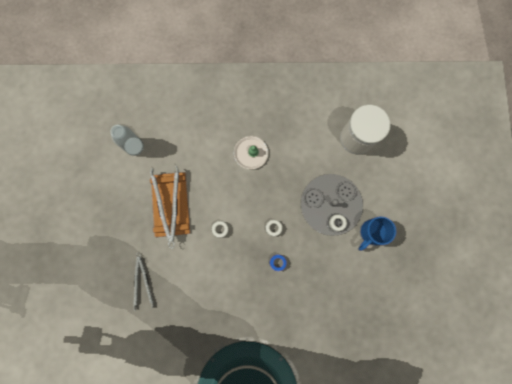

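View pics/side0.png

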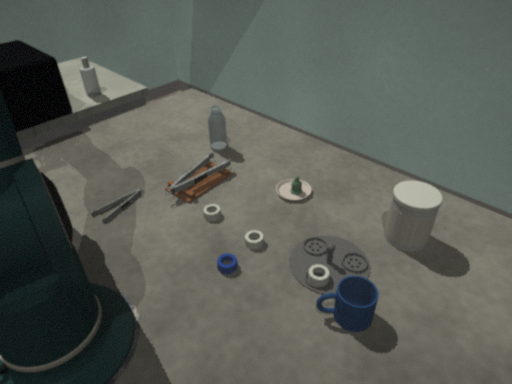

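Top view: white collars at (220,229) and (274,228). The blue look-alike at (278,262) is to be left alone. collar_c is in the rack at (338,222), with empty wells near (347,191) and (314,198). The large tongs lie on the wooden rest, hinge near (172,240) and tips near (153,172) and (178,170). The small look-alike tongs are at (140,280). The teat and saucer are at (252,152), the tin at (370,125), the mug at (378,232) and the bottle at (130,140).

```bash
cat > h.py <<'E'
import numpy as np,cv2
from rig import robot
def ray(info,uv,z):
    R,_=cv2.Rodrigues(np.array(info["rvec"]));t=np.array(info["tvec"])
    c=-R.T@t; d=R.T@np.array([(uv[0]-info["cx"])/info["fx"],(uv[1]-info["cy"])/info["fy"],1])
    return c+d*(z-c[2])/d[2]
def proj(info,p):
    return cv2.projectPoints(np.float64([p]),np.array(info["rvec"]),np.array(info["tvec"]),np.array([[info["fx"],0,info["cx"]],[0,info["fy"],info["cy"]],[0,0,1.]]),None)[0].ravel()
def down(yaw):   # tool x axis at world yaw, z down
    c,s=np.cos(yaw),np.sin(yaw); return np.array([[c,s,0],[s,-c,0],[0,0,-1.]])
def blobs(mask,amin=20):
    n,l,s,c=cv2.connectedComponentsWithStats(mask.astype(np.uint8))
    return [(int(s[i,4]),c[i].round(1),s[i,:4]) for i in range(1,n) if s[i,4]>=amin]
E
python3 - <<'E'
from h import *
im=cv2.imread("pics/top0.png");i=robot.camera_info("top");hsv=cv2.cvtColor(im,cv2.COLOR_BGR2HSV)
H,S,V=cv2.split(hsv)
C=ray(i,(255,194),0);print("axis",C)
def rep(n,m,z,a=20):
    for A,c,b in blobs(m,a): print(n,A,c,b,ray(i,c,z).round(4))
rep("white",(V>165)&(S<60),.022,40)
rep("orange",(H<18)&(S>150),.02,40)
rep("green",(H>55)&(H<95)&(S>60)&(np.arange(384)[:,None]<320),.03,10)
rep("blue",(H>100)&(H<125)&(S>120),.022,40)
st=robot.get_state();print(st["ee_pos"],st["tool_rot"].round(2) if hasattr(st["tool_rot"],"round") else st["tool_rot"])
w=robot.camera_info("wrist");R,_=cv2.Rodrigues(w["rvec"]);print("wcam",-R.T@w["tvec"],R.T[:,2])
cv2.imwrite("pics/crop1.png",cv2.resize(im[140:270,110:410],None,fx=2.6,fy=2.6,interpolation=cv2.INTER_CUBIC))
E
```

```text
axis [ 0.54201856 -0.02818874  0.        ]
white 2651 [141.6  30. ] [98  0 92 64] [1.0464 0.3083 0.022 ]
white 2415 [431.3  28.2] [390   0  87  61] [ 1.045  -0.5751  0.022 ]
white 130 [84.1 72.7] [77 66 16 17] [0.91   0.4742 0.022 ]
white 1953 [ 26.1 103.4] [ 0 69 60 64] [0.8159 0.6379 0.022 ]
white 159 [83.6 86.3] [73 79 28 16] [0.8672 0.4733 0.022 ]
white 1203 [369.8 122.8] [350 104  41  38] [ 0.7453 -0.3675  0.022 ]
white 61 [421.5 121.9] [414 117  15  11] [ 0.7463 -0.5199  0.022 ]
white 145 [410.8 128. ] [404 120  16  17] [ 0.7281 -0.4869  0.022 ]
white 747 [ 55.2 141.1] [ 29 125  55  32] [0.7006 0.5456 0.022 ]
white 48 [ 29.4 130.2] [ 25 126  10  10] [0.7341 0.622  0.022 ]
white 754 [249.2 152.5] [233 136  35  34] [ 0.6599 -0.013   0.022 ]
white 42 [209.6 143.2] [206 140   9   7] [0.689  0.1012 0.022 ]
white 83 [ 14.9 153.2] [  8 145  16  15] [0.666 0.658 0.022]
white 88 [436.6 161.5] [431 155  13  12] [ 0.6266 -0.5538  0.022 ]
white 189 [452.6 170.4] [446 160  14  21] [ 0.5997 -0.5977  0.022 ]
white 64 [155.4 190.3] [150 176  11  34] [0.5529 0.2539 0.022 ]
white 66 [173.9 199.4
[... 571 characters left out ...]
e 50 [100.3 315.7] [ 94 313  14   7] [0.2129 0.3928 0.022 ]
white 216 [169.3 380.3] [151 376  38   8] [0.0463 0.2045 0.022 ]
orange 454 [166.  192.8] [156 174  17  52] [0.5456 0.2243 0.02  ]
orange 519 [182.  207.9] [176 174  13  60] [0.5019 0.1784 0.02  ]
orange 187 [157.4 221.1] [154 195  11  41] [0.4656 0.2466 0.02  ]
green 67 [253.  150.9] [249 146   9  10] [ 0.6623 -0.0239  0.03  ]
blue 816 [377.4 231.8] [359 217  37  33] [ 0.4268 -0.369   0.022 ]
blue 130 [277.6 262.4] [270 255  16  16] [ 0.3467 -0.0874  0.022 ]
[0.14838869 0.60681911 0.22391076] [[-0.97  0.24 -0.  ]
 [ 0.24  0.97 -0.  ]
 [-0.   -0.   -1.  ]]
wcam [0.07742342 0.62414045 0.38360588] [ 0.24191817 -0.06019271 -0.96842782]
```

View pics/crop1.png

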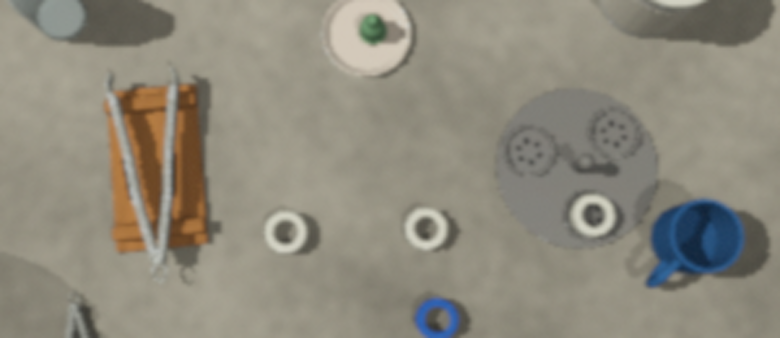

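Close crop: the choices hold. The white collars are at crop (286,231) and (427,228), the blue one is at (437,318), and the big tongs on the rest have hinge (158,262) and tips (110,80) and (173,72). The empty wells are at crop (531,151) and (616,131). Next I move above the rack for a wrist view.

```bash
python3 - <<'E'
from h import *
i=robot.camera_info("top")
f=lambda x,y:(110+x/2.6,140+y/2.6)
for n,p,z in(("w1",(531,151),.008),("w2",(616,131),.008),("wc",(594,216),.026),("rack",(578,168),.004),("saucer",(367,34),.009),("hinge",(158,258),.03),("tipL",(110,85),.035),("tipR",(173,75),.035)):
    print(n,ray(i,f(*p),z).round(4))
rc=ray(i,f(578,168),.004)
for y in(0,1.57,3.14,-1.57):
    q=robot.ik([rc[0],rc[1],.25],down(y)); print(y,None if q is None else np.round(q,2))
print(robot.get_state()["time"])
robot.move_ptp([rc[0]+.0,rc[1],.25],down(3.14 if robot.ik([rc[0],rc[1],.25],down(3.14)) is not None else 0))
w=robot.camera_info("wrist");im=robot.grab_frame("wrist")
np.save("w1.npy",np.array([w],dtype=object),allow_pickle=True)
cv2.imwrite("pics/wr1.png",im[:,:,::-1]);s=robot.get_state();print(s["time"],s["ee_pos"],s["qpos"])
E
```

```text
w1 [ 0.5266 -0.198   0.008 ]
w2 [ 0.5478 -0.2933  0.008 ]
wc [ 0.4525 -0.26    0.026 ]
rack [ 0.5075 -0.25    0.004 ]
saucer [ 0.6617 -0.0187  0.009 ]
hinge [0.4142 0.2062 0.03  ]
tipL [0.6011 0.2606 0.035 ]
tipR [0.6113 0.1927 0.035 ]
0 [-0.44  0.51  1.14  1.76 -0.49  1.2  -0.72]
1.57 [-0.47  0.55  1.21  1.76 -0.54  1.22  0.89]
3.14 [-0.46  0.53  1.18  1.76 -0.52  1.21  2.44]
-1.57 [-0.41  0.48  1.09  1.76 -0.45  1.18 -2.33]
0.1
3.4 [ 0.50780762 -0.24951975  0.24991526] [-0.45568594  0.52970381  1.18274879  1.76130609 -0.52303504  1.21216796
  2.44253585]
```

View pics/wr1.png

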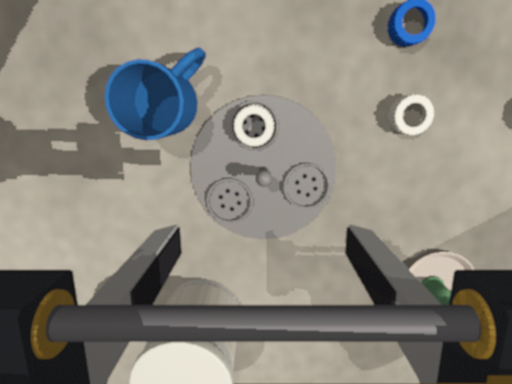

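Wrist view: collar_c in its well at (254,125), empty wells at (230,199) and (305,184), stem ball at (264,177), collar_b at (414,115), blue ring at (412,22). Next I fit those centres, check them against the given spacings, then pick and place the first collar.

```bash
cat >> h.py <<'E'
def ringfit(im_bgr,guess,r,win=None):
    """Hough circle nearest guess, radius about r, on 4x upsampled crop"""
    w=int(r*1.8);x0,y0=int(guess[0]-w),int(guess[1]-w)
    g=cv2.cvtColor(im_bgr,cv2.COLOR_BGR2GRAY)[y0:y0+2*w,x0:x0+2*w]
    g=cv2.resize(g,None,fx=4,fy=4,interpolation=cv2.INTER_CUBIC)
    c=cv2.HoughCircles(g,cv2.HOUGH_GRADIENT_ALT,1.5,8,param1=100,param2=.4,minRadius=int(4*r*.85),maxRadius=int(4*r*1.15))
    if c is None: return None
    c=c.reshape(-1,3); return c[:,:2]/4+[x0-.375,y0-.375],c[:,2]/4
def whitering(im_bgr,guess,r=40):
    H,S,V=cv2.split(cv2.cvtColor(im_bgr,cv2.COLOR_BGR2HSV))
    m=((V>165)&(S<60)).astype(np.uint8)
    cs,_=cv2.findContours(m,cv2.RETR_EXTERNAL,cv2.CHAIN_APPROX_NONE)
    cs=[c for c in cs if cv2.contourArea(c)>300 and np.hypot(*(c.mean((0,1))-guess))<r]
    return cv2.fitEllipse(max(cs,key=cv2.contourArea))
E
python3 - <<'E'
from h import *
w=np.load("w1.npy",allow_pickle=True)[0];im=cv2.imread("pics/wr1.png")
for n,g in(("w1",(305,184)),("w2",(230,199))):
    print(n); r=ringfit(im,g,22)
    if r:
        for c,a in zip(*r): print(c.round(1),a.round(1),ray(w,c,.010).round(4))
e1=whitering(im,(414,115));e2=whitering(im,(254,125));print(e1,e2)
print("collar",ray(w,e1[0],.020).round(4),"c",ray(w,e2[0],.024).round(4),"ball",ray(w,(264.5,177),.05).round(4))
print("tin",ray(robot.camera_info("top"),(369.8,122.8),.132))
E
```

```text
w1
[303.9 185.9] 20.5 [ 0.5251 -0.1994  0.01  ]
w2
[228.5 199.8] 21.7 [ 0.5425 -0.2919  0.01  ]Traceback (most recent call last):
  File "<stdin>", line 7, in <module>
  File "h.py", line 27, in whitering
    return cv2.fitEllipse(max(cs,key=cv2.contourArea))
                          ~~~^^^^^^^^^^^^^^^^^^^^^^^^
ValueError: max() iterable argument is empty
```

```bash
sed -i 's/V>165)&(S<60)/V>205)\&(S<70)/' h.py; python3 - <<'E'
from h import *
w=np.load("w1.npy",allow_pickle=True)[0];im=cv2.imread("pics/wr1.png")
g=cv2.cvtColor(im,cv2.COLOR_BGR2GRAY).astype(float)
yy,xx=np.mgrid[:384,:512]; P=[]
for n,c in(("w1",(305,184.5)),("w2",(229.5,199.5))):
    for _ in range(4):
        d=np.hypot(xx-c[0],yy-c[1])<14.5
        wt=np.clip(np.median(g[d])-12-g,0,None)*d; c=((wt*xx).sum()/wt.sum(),(wt*yy).sum()/wt.sum())
    P.append(ray(w,c,.004)); print(n,np.round(c,1),P[-1].round(4))
print("sep",np.linalg.norm(P[0]-P[1]))
e1=whitering(im,(414,115));e2=whitering(im,(254,125));print(e1,e2)
c=ray(w,e2[0],.026);print("collar",ray(w,e1[0],.022).round(4),"c",c.round(4),"ball",ray(w,(264.5,177),.05).round(4))
print("mean of3",((P[0]+P[1]+c)/3).round(4),"d",np.linalg.norm((P[0]-c)[:2]),np.linalg.norm((P[1]-c)[:2]))
# disc outline
hsv=cv2.cvtColor(im,cv2.COLOR_BGR2HSV);print(hsv[150,210],hsv[215,270],hsv[150,320],hsv[60,260],hsv[200,370],hsv[200,150])
print("tin",ray(robot.camera_info("top"),(369.8,122.8),.132))
E
```

```text
w1 [305.8 184.8] [ 0.5251 -0.1963  0.004 ]
w2 [229.1 199.5] [ 0.5438 -0.2917  0.004 ]
sep 0.09723046307270697
((414.3674011230469, 114.28356170654297), (35.97809600830078, 40.64019775390625), 37.91802978515625) ((253.6126251220703, 125.23381805419922), (37.55463409423828, 38.64106750488281), 177.5595245361328)
collar [ 0.4401 -0.0792  0.022 ] c [ 0.4518 -0.2597  0.026 ] ball [ 0.5061 -0.2476  0.05  ]
mean of3 [ 0.5069 -0.2492  0.0113] d 0.09698398491511737 0.09748290937803107
[ 16  18 155] [ 18  17 151] [ 16  18 158] [ 20  33 170] [ 20  34 174] [ 19  31 181]
tin [ 0.70646999 -0.33096376  0.132     ]
```

Well spacings come out at 97.2, 97.0 and 97.5 mm against 97 mm, so the wells are good. Next I pick the nearer collar, with a wrist look from straight above it, and place it in w2.

```bash
cat >> h.py <<'E'
W1=np.array([.5251,-.1963]);W2=np.array([.5438,-.2917]);RC=np.array([.5069,-.2492])
def look(xy,yaw,tag,z=.11):
    tx=np.array([np.cos(yaw),np.sin(yaw)])
    robot.move_ptp([*(xy-.073*tx),z],down(yaw))
    w=robot.camera_info("wrist");im=robot.grab_frame("wrist")[:,:,::-1].copy();cv2.imwrite(f"pics/{tag}.png",im)
    e=whitering(im,proj(w,[*xy,.02]),60);p=ray(w,e[0],.020);print(tag,np.round(e[0],1),np.round(e[1],1),p.round(4),"exp px",335*.045/(z+.16-.022))
    return p[:2]
def pick(p,yaw):
    robot.gripper_to(.070)
    robot.move_ptp([*p,.08],down(yaw))
    robot.move_linear([*p,.029],.12)
    robot.gripper_to(.03);s=robot.get_state();print("grip",s["opening"],s["grasp_force"],s["time"])
    robot.move_linear([*p,.10],.25)
def place(p,yaw):
    robot.move_ptp([*p,.10],down(yaw))
    robot.move_linear([*p,.05],.2)
    print("hit",robot.move_linear([*p,.0335],.04,threshold=4),robot.get_state()["ee_pos"],robot.get_state()["force"])
E
python3 - <<'E'
from h import *
y=2.32
p=look(np.array([.4425,-.077]),y,"lb")
print(robot.get_state()["time"])
assert np.hypot(*(p-[.4425,-.077]))<.008
pick(p,y); place(W2,y)
print(robot.get_state()["time"])
E
```

```text
lb [259.7 107.2] [58.8 61.1] [ 0.4399 -0.0786  0.02  ] exp px 60.78629032258063
4.275
grip 0.042420815100536226 30.134523419037578 6.3833
hit True [ 0.54383752 -0.29145884  0.03327493] [-0.68301887  1.19365468  6.96594681]
8.625
```

```bash
python3 - <<'E'
from h import *
robot.gripper_to(.062)
s=robot.get_state();robot.move_linear([*s["ee_pos"][:2],.10],.3)
y=-1.92
if robot.ik([.442,.074,.11],down(y)) is None: y+=np.pi
g=np.array([.442,.074]);p=look(g,y,"la"); print(y,robot.get_state()["time"],robot.get_state()["qpos"].round(2))
pick(p,y)
place(W1,y)
robot.gripper_to(.062)
s=robot.get_state();robot.move_linear([*s["ee_pos"][:2],.12],.3)
robot.move_ptp([*(RC+[0.03,0]),.25],down(3.14))
w=robot.camera_info("wrist");im=robot.grab_frame("wrist")[:,:,::-1].copy();cv2.imwrite("pics/wr2.png",im)
for n,c in(("w1",W1),("w2",W2)):
    e=whitering(im,proj(w,[*c,.026]),25);print(n,c,ray(w,e[0],.024).round(4))
print(robot.get_state()["time"])
E
```

```text
la [261.4 106.7] [45.8 57. ] [0.442  0.0717 0.02  ] exp px 60.78629032258063
-1.92 11.1917 [-0.91  0.4   0.66  2.07 -0.34  0.79  2.75]
grip 0.04339772618889693 30.001751775853336 13.325
hit True [ 0.52504006 -0.19641223  0.03332182] [-1.18813274  1.23365328  8.34337002]
w1 [ 0.5251 -0.1963] [ 0.5237 -0.1968  0.024 ]
w2 [ 0.5438 -0.2917] [ 0.5436 -0.2921  0.024 ]
18.375
```

View pics/wr2.png

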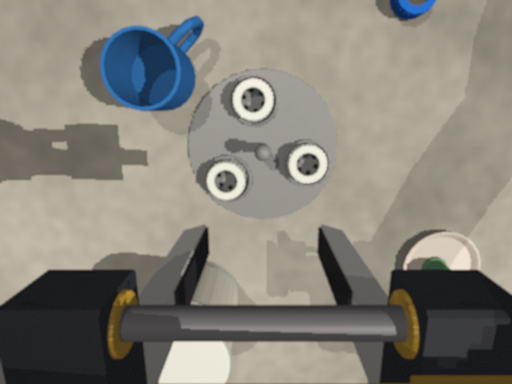

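All three collars lie seated: w1 at (308,162), w2 at (227,180) and collar_c at (253,99). Next come the tongs, with a wrist look from above.

```bash
python3 - <<'E'
from h import *
for y in(.1,.1-np.pi,.1+np.pi):
    for p in([.502,.216,.25],[.502,.216,.031],[.56,-.03,.022],[.56,-.03,.15]):
        q=robot.ik(p,down(y));print(round(y,2),p,None if q is None else q.round(2))
y=.1
robot.move_ptp([.47,.213,.27],down(y))
w=robot.camera_info("wrist");im=robot.grab_frame("wrist")[:,:,::-1].copy();cv2.imwrite("pics/wt.png",im)
np.save("w2.npy",np.array([w],dtype=object),allow_pickle=True)
print(robot.get_state()["time"],robot.get_state()["qpos"].round(2))
E
```

```text
0.1 [0.502, 0.216, 0.25] [-0.22  0.27 -0.29  1.77  0.08  1.11 -2.01]
0.1 [0.502, 0.216, 0.031] [-0.46  0.54 -0.01  1.94  0.01  0.65 -1.94]
0.1 [0.56, -0.03, 0.022] [-0.1   0.58  0.13  1.91 -0.11  0.65 -1.38]
0.1 [0.56, -0.03, 0.15] [-0.04  0.39  0.05  1.85 -0.02  0.91 -1.45]
-3.04 [0.502, 0.216, 0.25] [ 0.15  0.33 -0.75  1.76  0.25  1.14  0.99]
-3.04 [0.502, 0.216, 0.031] [ 0.05  0.64 -0.65  1.93  0.55  0.76  0.75]
-3.04 [0.56, -0.03, 0.022] [ 0.31  0.61 -0.39  1.9   0.35  0.7   1.38]
-3.04 [0.56, -0.03, 0.15] [ 0.38  0.43 -0.48  1.83  0.24  0.94  1.47]
3.24 [0.502, 0.216, 0.25] [ 0.15  0.33 -0.75  1.76  0.25  1.14  0.99]
3.24 [0.502, 0.216, 0.031] [ 0.05  0.64 -0.65  1.93  0.55  0.76  0.75]
3.24 [0.56, -0.03, 0.022] [ 0.31  0.61 -0.39  1.9   0.35  0.7   1.38]
3.24 [0.56, -0.03, 0.15] [ 0.38  0.43 -0.48  1.83  0.24  0.94  1.47]
21.775 [-0.16  0.2  -0.38  1.82  0.08  1.14 -2.03]
```

View pics/wt.png

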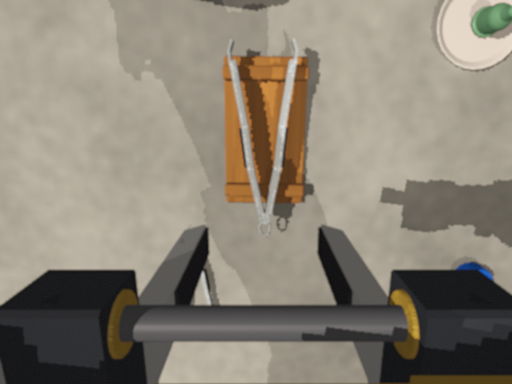

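Wrist view: the tongs' arms run from the hinge near (265,213) with the loop end at (265,234), to tip ends at (231,40) and (295,40), on the orange rest. Next I fit the midline by row scan.

```bash
python3 - <<'E'
from h import *
w=np.load("w2.npy",allow_pickle=True)[0];im=cv2.imread("pics/wt.png")
H,S,V=cv2.split(cv2.cvtColor(im,cv2.COLOR_BGR2HSV))
mid=[]
for v in range(64,186,6):
    m=np.zeros(512,np.uint8);m[228:306]=((S[v]<70)&(V[v]>95))[228:306]
    rs=[r for r in np.split(np.where(m)[0],np.where(np.diff(np.where(m)[0])>1)[0]+1) if len(r)>=3]
    rs=[(r[0],r[-1]) for r in rs]
    L=ray(w,(rs[0][0],v),.04);R=ray(w,(rs[-1][1],v),.04)
    print(v,rs,L[:2].round(4),((L+R)/2)[:2].round(4),round(np.linalg.norm(L-R),4))
    mid.append(((L+R)/2)[:2])
for n,u in(("tipend",(263,41)),("pin",(265,213)),("loop",(265,234))): print(n,ray(w,u,.04).round(4))
cv2.imwrite("pics/wtc.png",cv2.resize(im[30:240,215:315],None,fx=2.8,fy=2.8,interpolation=cv2.INTER_CUBIC))
# rest outline
m=((H<20)&(S>120)).astype(np.uint8);m[:,:215]=0;m[:,315:]=0
c=np.vstack(cv2.findContours(m[:240],cv2.RETR_EXTERNAL,cv2.CHAIN_APPROX_NONE)[0]);r=cv2.minAreaRect(c);print(r,ray(w,r[0],.015))
E
```

```text
64 [(np.int64(228), np.int64(236)), (np.int64(288), np.int64(296))] [0.5852 0.2627] [0.5889 0.2258] 0.0741
70 [(np.int64(230), np.int64(238)), (np.int64(287), np.int64(295))] [0.5793 0.2601] [0.5828 0.2247] 0.0711
76 [(np.int64(231), np.int64(239)), (np.int64(286), np.int64(294))] [0.5732 0.2585] [0.5766 0.224 ] 0.0692
82 [(np.int64(233), np.int64(239)), (np.int64(285), np.int64(293))] [0.5671 0.2558] [0.5704 0.2229] 0.0662
88 [(np.int64(234), np.int64(240)), (np.int64(284), np.int64(292))] [0.561  0.2542] [0.5642 0.2223] 0.0643
94 [(np.int64(235), np.int64(241)), (np.int64(283), np.int64(291))] [0.5547 0.2526] [0.5578 0.2216] 0.0623
100 [(np.int64(236), np.int64(243)), (np.int64(282), np.int64(290))] [0.5484 0.251 ] [0.5514 0.221 ] 0.0604
106 [(np.int64(237), np.int64(244)), (np.int64(281), np.int64(289))] [0.5421 0.2494] [0.545  0.2203] 0.0584
112 [(np.int64(238), np.int64(245)), (np.int64(280), np.int64(288))] [0.5357 0.2477] [0.5385 0.2197] 0.0564
118 [(np.int64(239), np.int64(246)), (np.int64(279), np.int64(287))] [0.5292 0.2461] [0.5319 0.219 ] 0.0543
124 [(np.int64(241), np.in
[... 677 characters left out ...]
.int64(282))] [0.4823 0.2352] [0.4844 0.2137] 0.0432
166 [(np.int64(246), np.int64(253)), (np.int64(274), np.int64(281))] [0.4754 0.2334] [0.4774 0.213 ] 0.0411
172 [(np.int64(248), np.int64(254)), (np.int64(272), np.int64(280))] [0.4685 0.2305] [0.4703 0.2117] 0.0377
178 [(np.int64(249), np.int64(255)), (np.int64(271), np.int64(279))] [0.4614 0.2286] [0.4632 0.211 ] 0.0355
184 [(np.int64(250), np.int64(258)), (np.int64(270), np.int64(278))] [0.4543 0.2268] [0.456  0.2102] 0.0333
tipend [0.612 0.227 0.04 ]
pin [0.4202 0.2054 0.04  ]
loop [0.3932 0.2027 0.04  ]
((264.3036804199219, 128.92298889160156), (85.16902160644531, 145.6350555419922), 1.1934894323349) [0.51864104 0.21610511 0.015     ]
```

View pics/wtc.png

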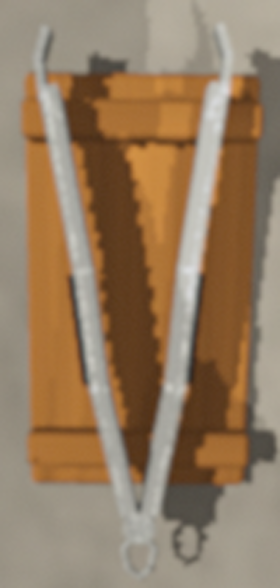

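The crop shows the rubber grips at rows 272–388, i.e. image rows 127–169. That puts the grip centre at about (0.500, 0.2155), yaw 0.115. It is 1–2 cm behind the rest's middle, near the stated offset. Next I grasp, lift, and hover near the teat.

```bash
python3 - <<'E'
from h import *
Y=.115;D=down(Y);g=[.500,.2155]
robot.gripper_to(.090)
robot.move_ptp([*g,.10],D)
print(robot.move_linear([*g,.032],.12,threshold=8))
robot.gripper_to(.0425)
s=robot.get_state();print("grip",s["opening"],s["grasp_force"],s["ee_pos"])
robot.move_linear([*g,.06],.08); robot.pause(.1)
s=robot.get_state();print("lift",s["opening"],s["grasp_force"],s["force"].round(2),s["moment"].round(3))
robot.move_linear([*g,.13],.2)
tx=np.array([np.cos(Y),np.sin(Y)])
t=np.array([.662,-.024])-.135*tx
robot.move_linear([*t,.13],.2)
s=robot.get_state();print("hov",s["opening"],s["grasp_force"],s["force"].round(2),s["moment"].round(3),s["time"])
w=robot.camera_info("wrist");im=robot.grab_frame("wrist")[:,:,::-1].copy();cv2.imwrite("pics/wh.png",im)
np.save("w3.npy",np.array([w],dtype=object),allow_pickle=True)
H,S,V=cv2.split(cv2.cvtColor(im,cv2.COLOR_BGR2HSV))
for A,c,b in blobs((H>50)&(H<95)&(S>50),100): print(A,c,b)
E
```

```text
False
grip 0.04266076696052189 6.749864635439735 [0.50011708 0.21554478 0.03207842]
lift 0.04256223915316538 5.476558761683918 [-0.24  0.47 -1.78] [-0.017  0.127  0.013]
hov 0.04240325708926468 5.476482934409432 [ 0.6   0.45 -1.4 ] [-0.05   0.125  0.008] 27.2417
1529 [265.9  20.5] [246   0  41  45]
```

View pics/wh.png

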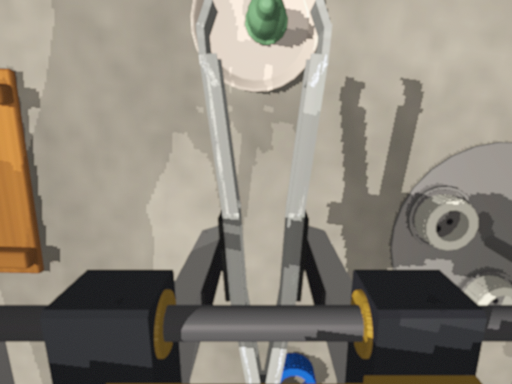

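Hover view: the tongs are held level and symmetric about column 264, and the green teat at (266,22) lies ahead between the tips. Its flange's near edge is at row 45. Next I locate the teat from that edge.

```bash
python3 - <<'E'
from h import *
w=np.load("w3.npy",allow_pickle=True)[0];im=cv2.imread("pics/wh.png")
H,S,V=cv2.split(cv2.cvtColor(im,cv2.COLOR_BGR2HSV));m=((H>50)&(H<95)&(S>50))
for v in range(0,46,4):
    x=np.where(m[v])[0]; x=x[(x>230)&(x<300)]; print(v,x.min(),x.max(),end='; ')
Y=.115;tx=np.array([np.cos(Y),np.sin(Y)]);s=robot.get_state()
e=ray(w,(266.5,45.5),.007)[:2];T=e+.017*tx;print("\nedge",e,"teat",T)
# along/across offset from TCP, tong midline across
R=T-s["ee_pos"][:2];print("along",R@tx,"across",R@[-tx[1],tx[0]],s["ee_pos"],s["tool_rot"][:,0])
for r,a,b in((60,202.5,326.),(300,230,302)):
    M=ray(w,((a+b)/2,r),s["ee_pos"][2]+.008)[:2]-s["ee_pos"][:2];print(r,"mid across",M@[-tx[1],tx[0]],"along",M@tx)
t=robot.camera_info("top");ti=cv2.imread("pics/top0.png")
print("top: px of T base",proj(t,[*T,.007]),"nipple",proj(t,[*T,.055]))
si=robot.camera_info("side");print("side",proj(si,[*T,.005]),proj(si,[*T,.055]))
h2=cv2.cvtColor(cv2.imread("pics/side0.png"),cv2.COLOR_BGR2HSV);print(blobs((h2[:,:,0]>50)&(h2[:,:,0]<95)&(h2[:,:,1]>90)&(np.arange(512)>280)[None]&(np.arange(512)<320)[None]&(np.arange(384)<205)[:,None]))
for v in(65,213,300):
    print(v,[tuple(im[v,c]) for c in ()],np.where((S[v]<40)&(V[v]>110))[0][[0,-1]])
print("row",S[60,195:235:3],S[60,295:335:3])
E
```

```text
0 252 280; 4 250 282; 8 249 283; 12 247 284; 16 246 286; 20 246 286; 24 246 286; 28 247 285; 32 249 283; 36 251 281; 40 255 277; 44 263 269; 
edge [ 0.6469789  -0.02717076] teat [ 0.66386661 -0.02522006]
along 0.13664042447777883 across -0.0025002802515739736 [ 0.52784183 -0.03841533  0.12998475] [9.93216958e-01 1.16275850e-01 1.48837800e-06]
60 mid across -0.00033304067961329223 along 0.09143029415622289
300 mid across -0.001429838647133821 along -0.02242773285185788
top: px of T base [253.38535485 152.49738046] nipple [253.49647508 147.9602815 ]
side [295.88556449 191.17353491] [296.61180203 176.40968173]
[]
65 [] [  0 511]
213 [] [ 42 476]
300 [] [  0 511]
row [35 27  9  9 10 10 10 11 18 30 29 28 28 29] [30 31 30 29 16 12 11 10  9  7  3 17 32 32]
```

Flange centre is about 0.139 m ahead of the TCP and 1–2 mm right of the tongs' midline. The top-view projection (253,152) agrees. Next I advance, lower, squeeze and lift.

```bash
python3 - <<'E'
from h import *
Y=.115;tx=np.array([np.cos(Y),np.sin(Y)]);n=np.array([-tx[1],tx[0]])
s=robot.get_state();p=s["ee_pos"][:2]+.039*tx-.0015*n
robot.move_linear([*p,.13],.15)
robot.move_linear([*p,.07],.15)
print("hit",robot.move_linear([*p,.024],.05,threshold=4),robot.get_state()["ee_pos"])
side=robot.grab_frame("side");cv2.imwrite("pics/sd.png",cv2.resize(side[120:280,180:400,::-1],None,fx=3,fy=3,interpolation=cv2.INTER_CUBIC))
s=robot.get_state();print(s["opening"],s["grasp_force"],s["force"],s["time"])
E
```

```text
hit False [ 0.56696214 -0.03543013  0.02428408]
0.04283886536273804 5.476408108597752 [-0.50000027 -0.17872874  0.10275538] 29.3667
```

View pics/sd.png

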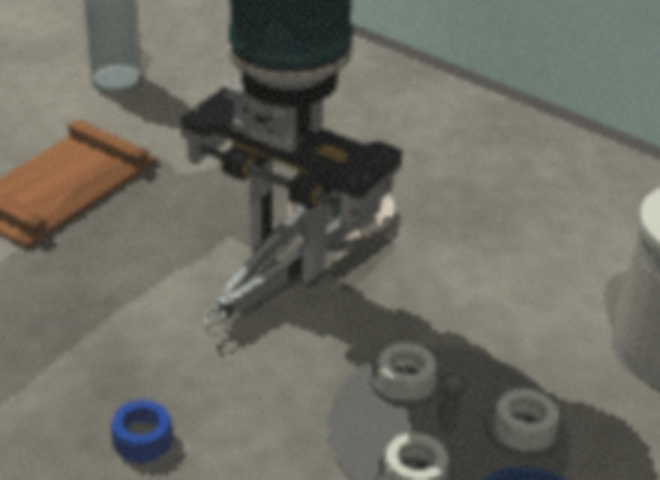

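The side view shows the tongs level over the saucer and the collars in the rack, with the teat hidden by the gripper. The 1.5 N rise in force suggests light rim contact, so I raise 1.5 mm, then squeeze and lift.

```bash
python3 - <<'E'
from h import *
p=robot.get_state()["ee_pos"]
robot.move_linear([p[0],p[1],.0255],.05);print(robot.get_state()["force"].round(2))
robot.gripper_to(.020);robot.pause(.2)
s=robot.get_state();print(s["opening"],s["grasp_force"],s["force"].round(2))
robot.move_linear([p[0],p[1],.045],.05)
robot.move_linear([p[0],p[1],.140],.12);robot.pause(.5)
s=robot.get_state();print(s["opening"],s["grasp_force"],s["force"].round(2),s["time"])
t=robot.grab_frame("top");si=robot.grab_frame("side");w=robot.grab_frame("wrist")
a=cv2.resize(t[110:240,190:320,::-1],(400,400));b=cv2.resize(si[100:230,200:330,::-1],(400,400))
c=w[:200,160:360,::-1];cv2.imwrite("pics/fin.png",np.hstack([a[:,:],cv2.resize(c,(400,400))]));cv2.imwrite("pics/fin2.png",b)
E
```

```text
[-0.03  0.14 -1.62]
0.03125330889845017 29.996691048145294 [-0.17 -0.38 -1.41]
0.031617396172849685 29.996653497219086 [-0.23 -0.24 -0.56] 32.1333
```

View pics/fin.png

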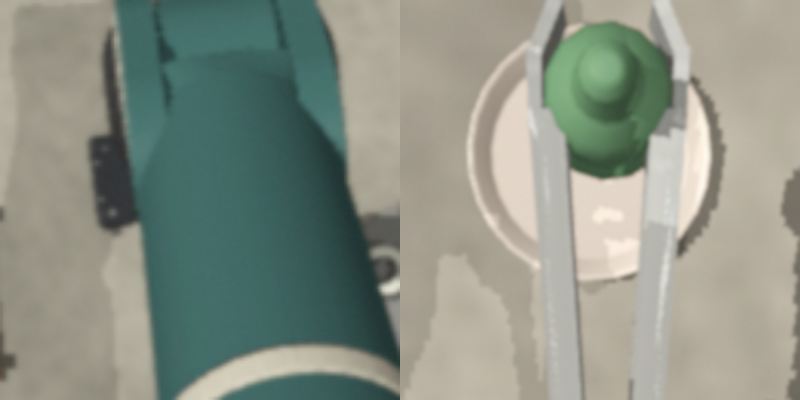

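The wrist crop (right half) shows the teat upright in the tips at (610,90), above its saucer. The opening of 31 mm matches joint ≈ 0.11, so I hand in.

```bash
python3 -c "
from rig import robot
print(robot.sign_off())"
```

```text
the job is handed in; nothing more can be done
None
```

I handed the job in at about 32 s: all three wells hold a flat collar, and the teat is held upright in the squeezed tongs about 11–12 cm up, over its saucer; the sign-off call returned no verdict.

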